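Load slotted weights with staggered slots, then release

TASK

Slide the brass weight along the loading shelf onto the stem, on top of the blue one, without lifting it, and turn it so that its slot faces roughly the opposite way to the blue weight's slot. Finish with a firm push of about 15 N, held for a moment, that seats the end of its slot against the stem, never ramming the stem with more than 25 N. Then slide the red safety catch all the way open, press the green button fully down and let it go. Leave everything else on the bench where it is.

Things in the scene. Friction and masses are not known exactly. Their poses are not given: they have to be found in the camera images.
- stand: Fixed grey weight stand, z up. Origin: on the table under the stem's axis. Plinth 160 mm (own x) by 346 mm (own y -90 to +256), 40 mm high. Round aluminium pan at the origin, 120 mm across, its top 50 mm above the table, the stem in its middle. Towards own +y lies the loading shelf.
- shelf_top (a point): Middle of the loading shelf's flat top, 67.5 mm above the table, 125 mm wide; it runs along the stand's own y from 64 mm to an end stop at 246 mm, 10 mm high like the guide rails. The two rails (inner faces 104 mm apart, along own y) lead a weight pushed towards own -y straight onto the stem, on top of the blue weight.
- stem_foot (a point): Foot of the fixed steel stem, on its axis at the pan's top. The stem is 12 mm thick and its rounded top is 66 mm above this point.
- lower_weight: Loose blue slotted weight, 0.9 kg, 116 mm across, 16 mm thick, lying flat on the pan, stem in its slot; its top is 66 mm above the table, 1.5 mm below the shelf. Origin: centre of the underside, within 1 mm of the stem's axis; own +x points out through the open slot, z up.
- lower_mouth (a point): Point in the blue weight's slot, 45 mm from its centre, half-way up. Slot 16 mm wide, from the rim to 6.5 mm past the centre, mouth flared to 36 mm at the rim.
- upper_weight: Loose brass slotted weight, 0.45 to 0.75 kg, 96 mm across, 16 mm thick, lying flat on the shelf between the rails. Origin: centre of the underside, on the stem's axis (within 1 to 2 mm) when home; own +x points out through the open slot, z up. Sliding it takes up to about 6 N.
- upper_grip (a point): Centre of the black upright push bar on the brass weight, near the rim opposite the slot: 12 mm along the weight's own x (-42 to -30 mm), 44 mm across (own y -22 to +22 mm), 26 mm tall (16 to 42 mm above the underside).
- upper_mouth (a point): Point in the brass weight's slot, 45 mm from its centre, half-way up. Slot 16 mm wide, from the rim to 6.5 mm past the centre, mouth flared to 36 mm at the rim.
- release_box: Fixed white release box, 100 mm (own x) by 190 mm (own y) by 50 mm high, origin at the centre of its underside. The button lies at own y = -45 mm; two black rails 30 mm high run along own y at x = -37 and +37 mm (inner faces 68 mm apart).
- catch_tab (a point): Centre of the upright tab (44 mm along the box's x, 10 mm along y, 24 mm tall; its foot is 78 mm above the table) on the red safety catch, a flat plate 66 x 66 mm that covers the button.
- catch (a joint): Travel of the safety catch along the release box's own +y, m: 0 covers the button, 0.075 is fully open at its stop. Slides with about 2.5 N and stays where it is left.
- release (a joint): Travel of the green release button, m: 0 is up, 0.008 fully down (about 6 N); it springs back.
- release_top (a point): Centre of the top of the green release button (36 mm across, pressed straight down); moves with it, 68 mm above the table when up.
- bottle: Bystander: clear reagent bottle with blue cap, 72 mm across, 170 mm tall; leave it alone. Origin: centre of its underside.
- tip_box: Bystander: black pipette-tip box with purple top, 85 x 125 x 62 mm; leave it alone. Origin: centre of its underside.
- tube_rack: Bystander: yellow tube rack with capped tubes, 85 x 150 x 68 mm; leave it alone. Origin: centre of its underside.
- tape_roll: Bystander: roll of tape lying flat, 90 mm across, 22 mm tall; leave it alone. Origin: centre of its underside.
- jar: Bystander: white jar with red cap, 44 mm across, 65 mm tall; leave it alone. Origin: centre of its underside.
- pipette: Bystander: black and white pipette lying flat, about 270 mm long, 22 mm tall; leave it alone. Origin: centre of its underside where the black body meets the white shaft.
- beaker: Bystander: glass beaker, 72 mm across, 85 mm tall; leave it alone. Origin: centre of its underside.
- stem: The fixed stem itself (same place as its foot).
Mind the look-alikes: they are no part of the job. Of the things shaped like the upper_weight, the brass one is meant. There is more than one size of the lower_weight; the one meant has the size given above.

How it is judged (in metres and radians):
On the way, in this order (a step that is already met when the one before it is completed fails the run):
1. the brass weight, fully home on the blue one with slots staggered, is pressed firmly (over 7 N) against the stem (x of stem_foot in the frame of upper_weight below 0.002 m and horizontal distance between each of upper_weight, lower_weight and stem_foot below 0.004 m and z of upper_weight in the frame of lower_weight between 0.013 and 0.019 m and angle between each of upper_weight, lower_weight's own z axis and vertical below 0.06 rad and horizontal distance between upper_mouth and lower_mouth above 0.078 m and contact force between upper_weight and stem above 7 N), for 0.15 s.
2. the safety catch is slid fully open (value of joint catch above 0.068 m), for 0.1 s.
3. the release button is pressed fully down (value of joint release above 0.0065 m), for 0.05 s.
At the end, for the whole second after the job is handed in: Both weights flat (0.06 rad), at rest on the stem, brass on blue, centres within 4 mm of the stem's axis, the brass slot's end within 2.5 mm of the stem; slots 120 degrees or more apart (slot points over 78 mm); catch open 66 mm or more; button up again (under 2 mm) after being pressed (x of stem_foot in the frame of upper_weight below 0.002 m and horizontal distance between each of upper_weight, lower_weight and stem_foot below 0.004 m and z of upper_weight in the frame of lower_weight between 0.013 and 0.019 m and angle between each of upper_weight, lower_weight's own z axis and vertical below 0.06 rad and horizontal distance between upper_mouth and lower_mouth above 0.078 m and linear speed of each of upper_weight, lower_weight below 0.01 m/s and angular speed of each of upper_weight, lower_weight below 0.1 rad/s and value of joint catch above 0.066 m and value of joint release below 0.002 m); the robot touches nothing.
It fails at once if the brass weight is lifted more than 25 mm off the shelf or tipped (height (world z) of upper_weight above 0.0925 m or angle between upper_weight's own z axis and vertical above 0.5 rad).
It fails at once if the stem is rammed (more than 30 N from a weight) (contact force between any of upper_weight, lower_weight and stem above 30 N).
It fails at once if a bystander is moved more than 30 mm or knocked over (distance of any of bottle, tip_box, tube_rack, tape_roll, jar, pipette, beaker from where it was at the start of the episode above 0.03 m or angle between any of bottle, tip_box, tube_rack, tape_roll, jar, pipette, beaker's own z axis and vertical above 0.5 rad).
It also fails if it takes over 70 s, if anything falls off the work surface, if the arm or the gripper's body presses on something with over 40 N, if the wrist force passes 120 N, or if a joint passes its speed limit or range.

ROBOT

A 6-joint arm with a two-finger parallel gripper is mounted at the origin on the work surface. World frame = base frame: x ahead of the robot, y to its left, z up, the work surface at z = 0. Lengths are in mm, angles in rad, forces in N, time in s.
With the tool pointing down it reaches from about 275 to 1000 mm from the base axis. Payload 8.4 kg.
Tool frame: the origin (TCP) lies on the centre line of the jaws, within the pads' length; the fingertips stand r.tip_reach ahead of it and the grasp point (between the pads) lies 11 mm behind it (r.tip_reach is the distance from the TCP to the fingertips, in mm); z points along the fingers, y is the line along which they close (so a half turn about z gives the same grasp; the last joint's range is limited). The gripper opens to 85 mm and grips with 20 to 120 N. Pads are 22 mm wide; open, the fingers measure 114 mm over their backs; the gripper's body (76 mm by 85 mm) begins 54 mm behind the grasp point. The pads swing forward as they close: fully open they stand 13 mm farther back than shut.
Start: joints at [1.334, 0.353, 1.633, -0, 1.155, -0.002], TCP at [145.404, 607.853, 213.481] pointing down, gripper open.
Joint ranges: [-2.63, 2.63], [-0.92, 2.1], [0.06, 2.66], [-1.3, 4.44], [0, 2.69], [-3.02, 3.02]. Speed limits (rad/s): [2.22, 2.22, 2.79, 3.14, 3.14, 3.14].

INTERFACE

Orientations are given as [roll, pitch, yaw] about the fixed x, y, z axes, in that order (R = Rz(yaw) Ry(pitch) Rx(roll)).
In Python, from rig import r gives the robot as it stands.
- The arm moves only by the tool carry_out, never from a script. Its argument "targets" is a list of rows, each an object with "dp": the shift along the tool's x, y, z in mm, a list of three; "yaw": the turn about the tool's z in degrees. A call has 1 to 12 rows; each row is the pose to reach, as a shift and turn from the pose commanded when the call began, along the tool's axes at that moment; what a row does not reach only later rows make up. A row lasts 1/8 s, in which the tool goes at most 62.5 mm and 10.7 degrees, less where a joint would pass 70% of its speed; a pose out of reach is approached as far as the arm can. A call with a gripper value outside its range is refused whole. "fingers" is the opening, from -1 (shut) to 1 (fully open), so that 0 is half open, set as the call begins (left out, the last holds). The fingers move at their own pace and stop on an object; "grip_force" is the grip in N (left out, the last holds). Time passes only in rows, so rows that repeat a pose let the fingers close. It gives the time, the measured TCP pose, the force, the opening and the grip force at its end, in the units of the state.
- r.sense(): the state, without advancing time (a new reading comes with each control period).
- r.grab_frame(name): name is "side" or "top"; returns the picture (480x640x3 uint8, red, green, blue); there is no depth.
- r.get_calibration(name): a dict with "fx", "fy", "cx", "cy" (pixels), "rvec" (rotation vector, rad) and "tvec" (3), from world to camera coordinates, as OpenCV has them. Camera axes: x right, y down, z forward; pixel columns grow to the right and rows downward; lengths in mm; the calibration is good to about 2 mm. A picture is of the moment at which its call begins. get_calibration takes no time and is no camera call.
- r.sign_off(): hands the job in; it is judged then, once.
The state is a dict: "clock": time; "qpos": joint angles; "qvel": joint speeds; "joint_efforts": joint torques, N m; "eef_pos": TCP position; "tcp_rot": TCP orientation; "contact_force": force on the tool from outside, world axes, zero at the start; "wrist_torque": the same for the moment, N m; "opening": opening from 0.0 (shut) to 1.0 (fully open); "grasp_force": force on a finger pad.
Only numpy, scipy, OpenCV 4.12 (cv2) and the standard library are available. Lean on these libraries where they do the work, as an engineer would, in place of code of your own. Each camera call takes 0.05 s, during which the arm holds its last target. There are 200 camera calls.

## Working session

There is one attempt and no reset: what is moved stays moved. The work goes in short steps, Python scripts to look and compute and a tool call to move; the robot and the scene stay as the last step left them, time stands still between calls to the robot, and variables do not carry over. Pictures are saved under pics/ and viewed, at most 10 in all, crops included, and the job is handed in when it is done.

Besides the shell and the picture viewer there is one more tool, called after "Request:" as name(argument=value, ...), one argument or row to a line, values as JSON. carry_out: Moves the arm, as the interface text tells. Its arguments: {"type":"object","properties":{"targets":{"type":"array","items":{"type":"object","properties":{"dp":{"type":"array","items":{"type":"number"}},"yaw":{"type":"number"}}}},"fingers":{"type":"number"},"grip_force":{"type":"number"}},"required":["targets"]}

```bash
mkdir -p pics; ls; python3 - <<'E'
from rig import r
import cv2
for n in("top","side"):
    f=r.grab_frame(n); cv2.imwrite(f"pics/{n}0.png",f[:,:,::-1]); print(n,r.get_calibration(n))
s=r.sense(); print(s); print(r.tip_reach)
E
```

```text
pics
top {'fx': 514.3602672762405, 'fy': 514.3602672762405, 'cx': 312.0194993777106, 'cy': 252.18197474981937, 'rvec': array([ 2.17236384, -2.21196932,  0.06394999]), 'tvec': array([  57.67442256,  493.53481232, 1410.7794107 ])}
side {'fx': 563.5986473383741, 'fy': 563.5986473383741, 'cx': 324.7974669850108, 'cy': 231.4310763285977, 'rvec': array([ 2.0392739 , -0.68759877,  0.36223252]), 'tvec': array([-398.73298039,  261.37825947, 1063.28463358])}
{'clock': 0.1, 'qpos': array([ 1.33357113e+00,  3.53551856e-01,  1.63404385e+00, -3.83508834e-06,
        1.15518843e+00, -2.41060274e-03]), 'qvel': array([ 7.87520787e-04, -9.92088486e-04, -4.11751546e-03,  3.06167715e-05,
       -7.81265785e-04,  3.74454029e-05]), 'joint_efforts': array([ 1.16337324e-03, -6.06353688e+01, -3.42817569e+01,  1.02341639e-04,
        3.81545542e-03, -3.15776401e-05]), 'eef_pos': array([145.31996789, 607.42524529, 212.86045339]), 'tcp_rot': array([-3.14040116e+00,  6.34560311e-07,  2.90677961e+00]), 'contact_force': array([ 0.28841054, -0.4120313 ,  0.05624185]), 'wrist_torque': array([-0.04704556, -0.00049899, -0.00543134]), 'grasp_force': 0.0, 'opening': 1.0006010785035093}
8.0
```

View pics/top0.png

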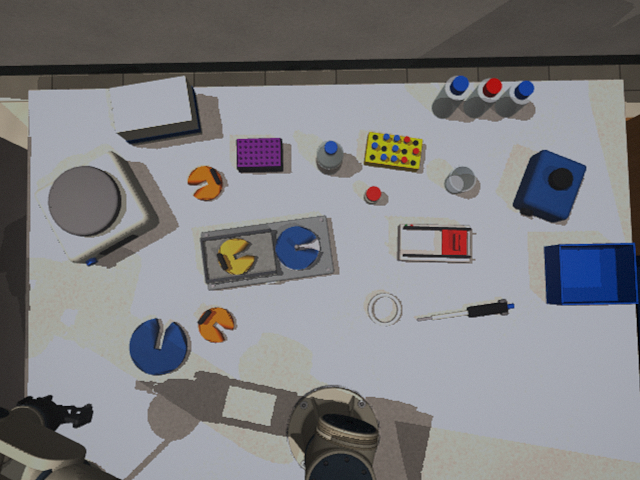

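View pics/side0.png

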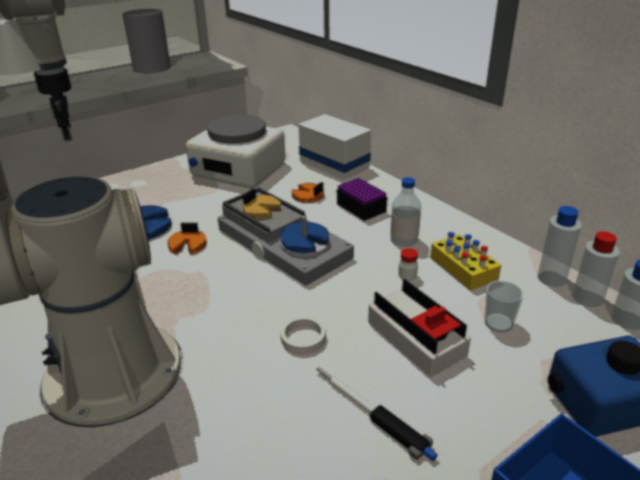

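```bash
cat > h.py <<'E'
import numpy as np, cv2
from rig import r
def cal(n):
    c=r.get_calibration(n); K=np.array([[c['fx'],0,c['cx']],[0,c['fy'],c['cy']],[0,0,1]])
    return K,np.array(c['rvec']),np.array(c['tvec'])
def ray(n,uv):
    K,rv,t=cal(n); R=cv2.Rodrigues(rv)[0]
    return -R.T@t, R.T@np.linalg.inv(K)@np.array([uv[0],uv[1],1.])
def onz(n,uv,z):
    o,d=ray(n,uv); return (o+d*(z-o[2])/d[2])
def px(n,P):
    K,rv,t=cal(n); return cv2.projectPoints(np.array(P,float).reshape(-1,3),rv,t,K,None)[0].reshape(-1,2)
def rect(n,img,c,half,z,s):  # metric view of the plane at height z; col -> world -y, row -> world -x, s px/mm
    q=np.array([[c[0]+half,c[1]+half,z],[c[0]+half,c[1]-half,z],[c[0]-half,c[1]-half,z],[c[0]-half,c[1]+half,z]])
    w=int(2*half*s); H=cv2.getPerspectiveTransform(px(n,q).astype(np.float32),np.float32([[0,0],[w,0],[w,w],[0,w]]))
    return cv2.warpPerspective(img,H,(w,w),flags=cv2.INTER_CUBIC)
E
python3 - <<'E'
from h import *
t=cv2.imread('pics/top0.png'); s=cv2.imread('pics/side0.png')
a=cv2.resize(t[205:295,190:340],None,fx=5,fy=5,interpolation=cv2.INTER_CUBIC)
cv2.imwrite('pics/ca.png',a)
b=cv2.resize(s[170:290,205:365],None,fx=5,fy=5,interpolation=cv2.INTER_CUBIC)
cv2.imwrite('pics/cb.png',b)
c=cv2.resize(t[210:275,390:485],None,fx=6,fy=6,interpolation=cv2.INTER_CUBIC)
cv2.imwrite('pics/cc.png',c)
E
```

```text
(no output)
```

View pics/ca.png

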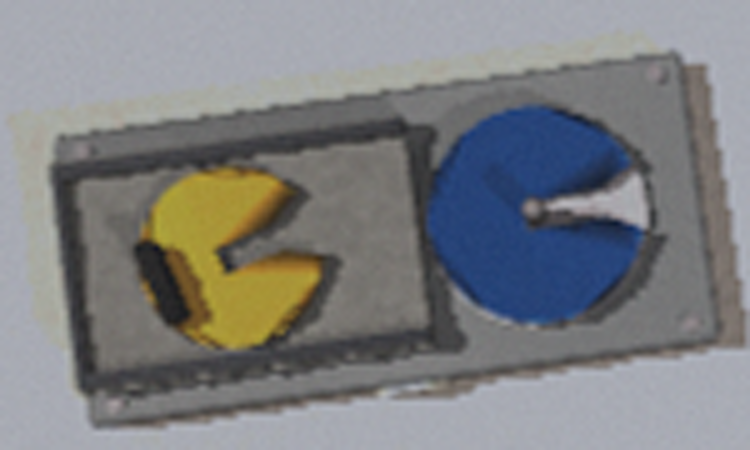

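View pics/cc.png

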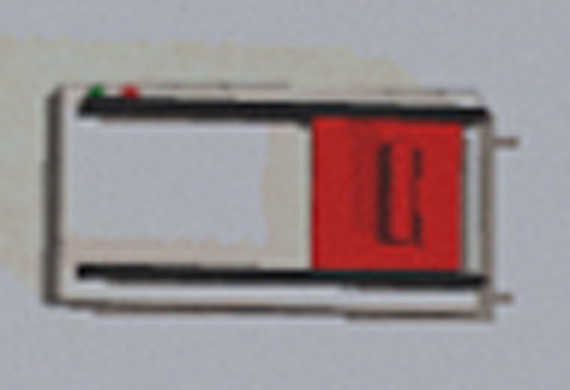

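```bash
cat > m.py <<'E'
from h import *
from scipy.optimize import least_squares
def mask(img,lo,hi,roi):
    h=cv2.cvtColor(img,cv2.COLOR_BGR2HSV); m=cv2.inRange(h,np.array(lo),np.array(hi))
    z=np.zeros_like(m); x0,y0,x1,y1=roi; z[y0:y1,x0:x1]=m[y0:y1,x0:x1]; return z
def big(m): return max(cv2.findContours(m,cv2.RETR_EXTERNAL,cv2.CHAIN_APPROX_NONE)[0],key=cv2.contourArea)
def circ(n,c,z,R):  # robust circle of known radius on the hull, in the plane z
    P=np.array([onz(n,p,z)[:2] for p in cv2.convexHull(c).reshape(-1,2)])
    f=lambda q:np.hypot(*(P-q[:2]).T)-q[2]
    s=least_squares(f,[*P.mean(0),R],loss='soft_l1'); return s.x,np.abs(f(s.x)).mean()
E
python3 - <<'E'
from m import *
t=cv2.imread('pics/top0.png')
print('cam',ray('top',(0,0))[0])
U=8; roi=np.array([190,205,345,295])
t8=cv2.resize(t,None,fx=4,fy=4,interpolation=cv2.INTER_CUBIC)
def oz(c,z): # contour in upscaled px
    return (c.reshape(-1,1,2).astype(float)+.5)/4-.5
for nm,lo,hi,z,R in(('blue',(105,120,40),(125,255,255),66,58),('brass',(18,120,60),(32,255,255),83.5,48)):
    m=mask(t8,lo,hi,roi*4); c=big(m); print(nm,cv2.contourArea(c)/16)
    print(circ('top',oz(c,z).astype(np.float32),z,R))
    h=cv2.convexHull(c,returnPoints=False); d=cv2.convexityDefects(c,h); k=d[d[:,0,3].argmax(),0]
    for i in k[:3]: print('  defect',onz('top',oz(c[i],z)[0,0],z).round(1))
m=mask(t8,(0,0,0),(180,255,45),np.array([212,248,232,275])*4); c=big(m); 
print('bar px',cv2.contourArea(c)/16); (cx,cy),wh,an=cv2.minAreaRect(c); print([onz('top',p,109.5).round(1) for p in oz(cv2.boxPoints(cv2.minAreaRect(c)),0)[:,0]])
m=mask(t8,(0,120,80),(8,255,255),np.array([435,220,475,265])*4); c=big(m)
b=oz(cv2.boxPoints(cv2.minAreaRect(c)),0)[:,0]
print('red', [onz('top',p,78).round(1) for p in b])
# box rails: black pixels
for nm,rr in(('railtop',(400,223,480,232)),('railbot',(400,250,480,262))):
    c=big(mask(t8,(0,0,0),(180,255,60),np.array(rr)*4)); b=oz(cv2.boxPoints(cv2.minAreaRect(c)),0)[:,0]
    print(nm,[onz('top',p,80).round(1) for p in b])
# stand plinth outline
g=cv2.cvtColor(t,cv2.COLOR_BGR2GRAY)
print(r.sense()['tcp_rot'])
E
```

```text
cam [ 412.06270032   50.12269945 1436.97374425]
blue 1217.84375
(array([505.3061368 ,  89.36877053,  57.13971761]), np.float64(0.5542240530963138))
  defect [494.   33.1  66. ]
  defect [533.7  39.7  66. ]
  defect [506.6  98.3  66. ]
brass 731.15625
(array([484.33305074, 250.11335852,  47.94630837]), np.float64(0.49473467702984525))
  defect [481.5 202.8  83.5]
  defect [518.8 217.6  83.5]
  defect [486.5 258.1  83.5]
bar px 69.0625
[array([488.5, 296.4, 109.5]), array([493.4, 284.5, 109.5]), array([452.2, 267.3, 109.5]), array([447.3, 279.2, 109.5])]
red [array([ 479. , -292.1,   78. ]), array([ 546.8, -295.5,   78. ]), array([ 544.3, -362.7,   78. ]), array([ 476.5, -359.1,   78. ])]
railtop [array([ 548.4, -193.5,   80. ]), array([ 557.7, -194.1,   80. ]), array([ 548., -372.,   80.]), array([ 538.8, -371.4,   80. ])]
railbot [array([ 475.8, -190.2,   80. ]), array([ 482.5, -190.5,   80. ]), array([ 475.6, -369.4,   80. ]), array([ 469., -369.,   80.])]
[-3.14040116e+00  6.34560311e-07  2.90677961e+00]
```

View pics/cb.png

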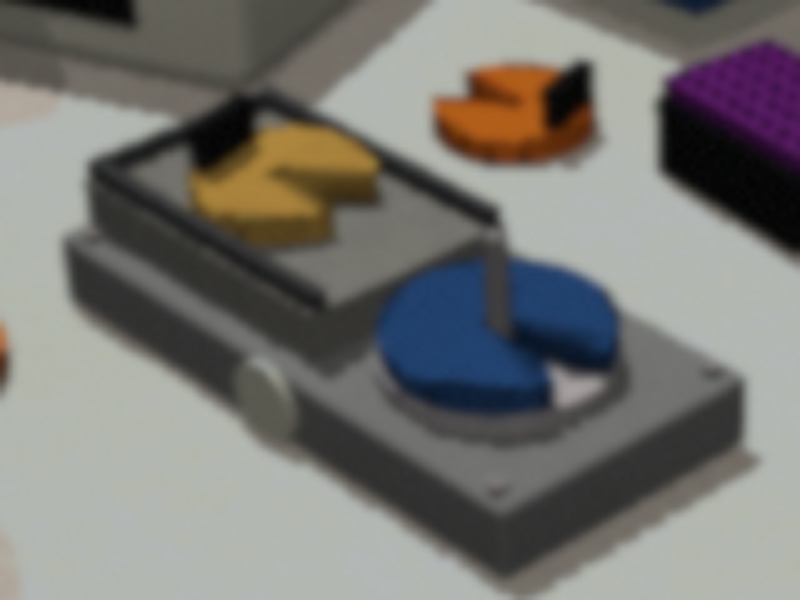

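```bash
cat > p.py <<'E'
import numpy as np
def rows(cur,tg):  # cur,tg: (x,y,z,world yaw deg)
    a=np.radians(cur[3]); X=np.array([np.cos(a),np.sin(a)]); Y=np.array([np.sin(a),-np.cos(a)])
    for t in np.atleast_2d(tg):
        d=np.array(t[:2])-cur[:2]; print(f"dp [{d@X:.1f}, {d@Y:.1f}, {cur[2]-t[2]:.1f}] yaw {((cur[3]-t[3])+180)%360-180:.1f}")
E
python3 - <<'E'
from h import *; from p import rows
print('stem top',onz('top',(296.6,246.6),114),onz('top',(296.6,246.6),116))
o,d=ray('side',(205+497/5,170+230/5)); print('side stem top',onz('side',(205+497/5,170+230/5),116))
print('side foot',onz('side',(205+500/5,170+328/5),66))
print(px('side',[505,89.4,66]),px('side',[505,89.4,116]))
rows((145.4,607.9,213.5,166.55),(470.4,281.9,150,112.7))
E
```

```text
stem top [503.849242    88.33030107 114.        ] [503.71048409  88.27254089 116.        ]
side stem top [502.50923939  82.2087948  116.        ]
side foot [498.69500251  77.18292094  66.        ]
[[304.21439591 232.55486319]] [[303.50360574 214.43627479]]
dp [-391.9, -241.5, 63.5] yaw 53.9
```

Request:
carry_out(
  targets=[
    {"dp": [-391.9,-241.5,63.5],"yaw": 53.9},
    {"dp": [-391.9,-241.5,63.5],"yaw": 53.9},
    {"dp": [-391.9,-241.5,63.5],"yaw": 53.9},
    {"dp": [-391.9,-241.5,63.5],"yaw": 53.9},
    {"dp": [-391.9,-241.5,63.5],"yaw": 53.9},
    {"dp": [-391.9,-241.5,63.5],"yaw": 53.9},
    {"dp": [-391.9,-241.5,63.5],"yaw": 53.9},
    {"dp": [-391.9,-241.5,63.5],"yaw": 53.9},
    {"dp": [-391.9,-241.5,63.5],"yaw": 53.9},
    {"dp": [-391.9,-241.5,63.5],"yaw": 53.9},
    {"dp": [-391.9,-241.5,63.5],"yaw": 53.9},
    {"dp": [-391.9,-241.5,63.5],"yaw": 53.9},
  ],
  fingers=1,
)

```text
clock: 1.6
eef_pos: [469.8, 282.6, 150.2]
tcp_rot: [3.141, -0.0, 1.968]
contact_force: [0.1, -0.3, 0.1]
opening: 0.999
grasp_force: 0.0
```

Request:
carry_out(
  targets=[
    {"dp": [0,0,25],"yaw": 0},
    {"dp": [0,0,45],"yaw": 0},
    {"dp": [0,0,57],"yaw": 0},
    {"dp": [0,0,57],"yaw": 0},
    {"dp": [0,0,57],"yaw": 0},
  ],
)

```text
clock: 2.22
eef_pos: [470.7, 282.2, 93.6]
tcp_rot: [3.141, -0.0, 1.966]
contact_force: [-0.2, -0.1, 0.6]
opening: 1.001
grasp_force: 0.0
```

```bash
python3 - <<'E'
from h import *
s=r.sense(); print(s['eef_pos'],s['contact_force'],s['qpos'][5],r.tip_reach)
a=cv2.resize(r.grab_frame('side')[150:270,195:355,::-1],None,fx=5,fy=5,interpolation=cv2.INTER_CUBIC)
cv2.imwrite('pics/g1.png',a)
E
```

```text
[470.71258535 282.16401629  93.6056044 ] [-0.22152852 -0.06324943  0.6351687 ] 0.14177867047153006 8.0
```

View pics/g1.png

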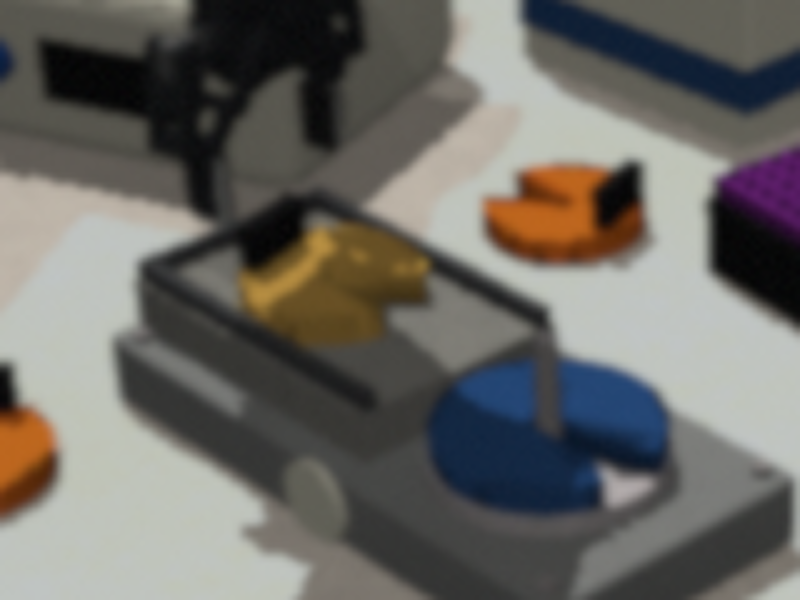

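```bash
python3 - <<'E'
from h import *
a=np.radians(22.7);Y=np.array([np.cos(a),np.sin(a),0]);c=np.array([470.5,282,0])
for P in (c+[0,0,109],c+[0,0,84],c+45*Y+[0,0,98],c-45*Y+[0,0,98]): print(((px('side',P)[0]-[195,150])*5).round())
E
```

```text
[270. 205.]
[275. 248.]
[324. 188.]
[218. 261.]
```

Request:
carry_out(
  targets=[
    {"dp": [0,0,0],"yaw": 0},
    {"dp": [0,0,0],"yaw": 0},
    {"dp": [0,0,0],"yaw": 0},
    {"dp": [0,0,0],"yaw": 0},
  ],
  fingers=0.0,
  grip_force=20,
)

```text
clock: 2.78
eef_pos: [470.4, 281.8, 93.0]
tcp_rot: [3.142, -0.0, 1.966]
contact_force: [-0.5, -0.6, -0.7]
opening: 0.501
grasp_force: 0.0
```

```bash
python3 - <<'E'
from h import *
s=r.sense(); print(s['eef_pos'],s['contact_force'],s['opening'],s['grasp_force'])
a=cv2.resize(r.grab_frame('side')[150:270,195:355,::-1],None,fx=5,fy=5,interpolation=cv2.INTER_CUBIC)
cv2.imwrite('pics/g2.png',a[:350,:550])
E
```

```text
[470.37387816 281.80428012  93.02959121] [-0.47598741 -0.64340367 -0.74209894] 0.5010500996448369 0.0
```

View pics/g2.png

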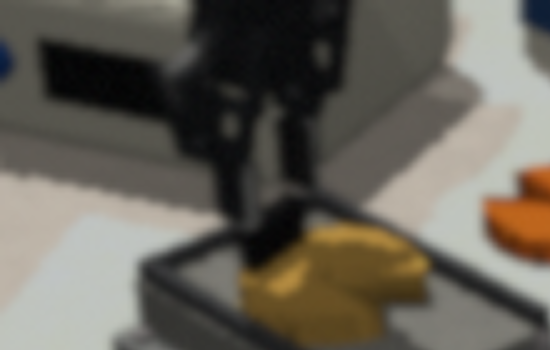

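Request:
carry_out(
  targets=[
    {"dp": [0,0,0],"yaw": 0},
    {"dp": [0,0,0],"yaw": 0},
    {"dp": [0,0,2],"yaw": 0},
    {"dp": [0,0,4],"yaw": 0},
    {"dp": [0,0,5],"yaw": 0},
    {"dp": [0,0,5],"yaw": 0},
  ],
  fingers=0.3,
)

```text
clock: 3.58
eef_pos: [470.3, 281.7, 87.9]
tcp_rot: [-3.141, 0.0, 1.966]
contact_force: [0.1, 0.7, 0.3]
opening: 0.652
grasp_force: 0.0
```

Request:
carry_out(
  targets=[
    {"dp": [0,0,0],"yaw": 0},
    {"dp": [0,0,0],"yaw": 0},
    {"dp": [0,0,0],"yaw": 0},
    {"dp": [0,0,0],"yaw": 0},
  ],
  fingers=-0.1,
)

```text
clock: 4.08
eef_pos: [470.4, 281.8, 88.2]
tcp_rot: [3.141, -0.0, 1.966]
contact_force: [-0.6, -0.3, 5.1]
opening: 0.497
grasp_force: 20.2
```

Request:
carry_out(
  targets=[
    {"dp": [0,0,0],"yaw": 0},
    {"dp": [0,0,-2],"yaw": 0},
    {"dp": [0,0,-2],"yaw": 0},
  ],
  fingers=0.2,
)

```text
clock: 4.45
eef_pos: [470.4, 281.9, 90.0]
tcp_rot: [3.141, -0.0, 1.966]
contact_force: [0.6, -0.2, 0.0]
opening: 0.598
grasp_force: 0.0
```

Request:
carry_out(
  targets=[
    {"dp": [0,0,0],"yaw": 0},
    {"dp": [0,0,0],"yaw": 0},
    {"dp": [0,0,0],"yaw": 0},
    {"dp": [0,0,0],"yaw": 0},
  ],
  fingers=-0.3,
  grip_force=40,
)

```text
clock: 4.95
eef_pos: [471.3, 282.4, 91.3]
tcp_rot: [3.139, -0.0, 1.966]
contact_force: [-1.4, 0.5, 10.6]
opening: 0.352
grasp_force: 5.7
```

Request:
carry_out(
  targets=[
    {"dp": [0,0,0],"yaw": 0},
    {"dp": [0,0,0],"yaw": 0},
    {"dp": [0,0,0],"yaw": 0},
    {"dp": [0,0,0],"yaw": 0},
  ],
  fingers=0.4,
  grip_force=20,
)

```text
clock: 5.45
eef_pos: [470.2, 281.7, 89.8]
tcp_rot: [-3.141, 0.0, 1.966]
contact_force: [-0.5, -0.2, 0.9]
opening: 0.699
grasp_force: 0.0
```

```bash
python3 - <<'E'
from h import *
s=r.sense(); print(s['eef_pos'],s['contact_force'],s['opening'],s['grasp_force'])
f=r.grab_frame('side')[:,:,::-1]
a=cv2.resize(f[165:225,205:285],None,fx=8,fy=8,interpolation=cv2.INTER_CUBIC)
a=cv2.convertScaleAbs(a,alpha=2.2,beta=10)
cv2.imwrite('pics/g3.png',a)
A=np.radians(22.7);Y=np.array([np.cos(A),np.sin(A),0]);c=np.array([470.5,282,0])
for z in(84,95,109):
  for k in(-30,-22,22,30): print(z,k,((px('side',c+k*Y+[0,0,z])[0]-[205,165])*8).round())
E
```

```text
[470.23663057 281.7170782   89.79963243] [-0.50663055 -0.18941593  0.91337114] 0.6994571754232065 0.0
84 -30 [302. 317.]
84 -22 [317. 306.]
84 22 [400. 248.]
84 30 [415. 238.]
95 -30 [299. 286.]
95 -22 [314. 276.]
95 22 [397. 218.]
95 30 [412. 208.]
109 -30 [295. 247.]
109 -22 [310. 237.]
109 22 [394. 180.]
109 30 [409. 170.]
```

View pics/g3.png

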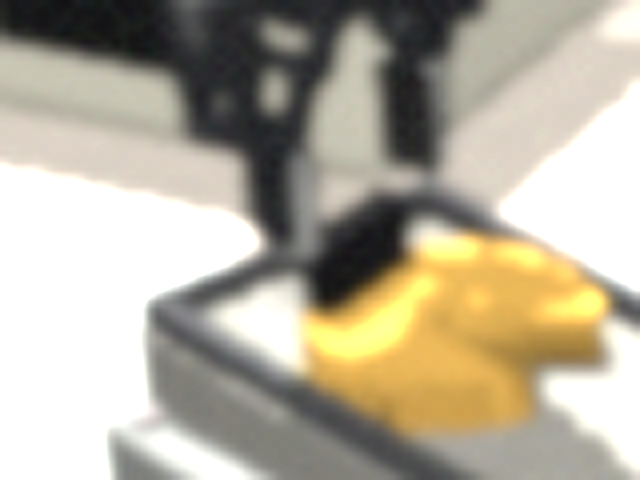

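Request:
carry_out(
  targets=[
    {"dp": [0,0,3],"yaw": 0},
    {"dp": [0,0,6],"yaw": 0},
    {"dp": [0,0,8],"yaw": 0},
    {"dp": [0,0,8],"yaw": 0},
  ],
)

```text
clock: 6.0
eef_pos: [470.2, 281.7, 81.7]
tcp_rot: [-3.141, 0.0, 1.966]
contact_force: [-0.1, 0.5, -0.4]
opening: 0.699
grasp_force: 0.0
```

Request:
carry_out(
  targets=[
    {"dp": [0,0,0],"yaw": 0},
    {"dp": [0,0,0],"yaw": 0},
    {"dp": [0,0,0],"yaw": 0},
    {"dp": [0,0,0],"yaw": 0},
  ],
  fingers=0.02,
)

```text
clock: 6.5
eef_pos: [470.4, 281.8, 82.1]
tcp_rot: [3.141, -0.0, 1.966]
contact_force: [-0.7, -0.6, 0.5]
opening: 0.511
grasp_force: 7.5
```

Request:
carry_out(
  targets=[
    {"dp": [0,0,0],"yaw": 0},
    {"dp": [0,0,0],"yaw": 0},
    {"dp": [0,0,3],"yaw": 0},
    {"dp": [0,0,6],"yaw": 0},
    {"dp": [0,0,6],"yaw": 0},
  ],
  fingers=0.2,
)

```text
clock: 7.12
eef_pos: [470.1, 281.7, 75.6]
tcp_rot: [-3.141, 0.0, 1.966]
contact_force: [-0.5, -0.4, -1.4]
opening: 0.604
grasp_force: 0.0
```

Request:
carry_out(
  targets=[
    {"dp": [0,0,0],"yaw": 0},
    {"dp": [0,0,0],"yaw": 0},
    {"dp": [0,0,0],"yaw": 0},
    {"dp": [0,0,0],"yaw": 0},
  ],
  fingers=-0.1,
  grip_force=30,
)

```text
clock: 7.62
eef_pos: [470.4, 281.8, 76.0]
tcp_rot: [3.141, 0.0, 1.966]
contact_force: [0.2, 0.8, -0.5]
opening: 0.503
grasp_force: 31.1
```

```bash
python3 - <<'E'
from h import *; from p import rows
c=np.array([[57,135],[680,52],[720,335],[95,425]])/5+[190,205]-.4
P=np.array([onz('top',p,40)[:2] for p in c]); print(P.round(1))
d=lambda a,b:(np.degrees(np.arctan2(*(b-a)[::-1])),np.hypot(*(b-a)))
print(d(P[0],P[1]),d(P[3],P[2]),d(P[1],P[2]),d(P[0],P[3]))
v=(P[0]+P[3]-P[1]-P[2])/2;v/=np.hypot(*v); m1=(P[1]+P[2])/2; print('stem from plinth',m1+90*v, 'v',np.degrees(np.arctan2(v[1],v[0])))
th=np.radians(-82); S=np.array([504.5,89]); u=np.array([np.cos(th),np.sin(th)])
cur=(470.4,281.9,76,112.65)
for D in (150,110,80): rows(cur,(*(S-u*(D+36)),76,98))
E
```

```text
[[554.7 350.4]
 [594.1   9.8]
 [439.2  -8.8]
 [396.5 330.7]]
(np.float64(-83.40431361544715), np.float64(342.8733358713014)) (np.float64(-82.84772572573308), np.float64(342.24587854149735)) (np.float64(-173.1223160034184), np.float64(156.03470240366187)) (np.float64(-172.89680665950917), np.float64(159.36368802920936))
stem from plinth [505.8416157   89.85153079] v 96.87372545559367
dp [-11.2, 4.2, 0.0] yaw 14.7
dp [-49.9, -5.9, 0.0] yaw 14.7
dp [-78.9, -13.5, 0.0] yaw 14.7
```

```bash
python3 - <<'E'
from h import *; from p import rows
th=np.radians(-83); S=np.array([505.2,89.3]); u=np.array([np.cos(th),np.sin(th)])
cur=(470.4,281.9,76,112.65)
for D in (158,150,130,110,90,70,60): rows(cur,(*(S-u*(D+36)),76,97))
E
```

```text
dp [-4.3, 10.3, 0.0] yaw 15.7
dp [-12.0, 8.1, 0.0] yaw 15.7
dp [-31.3, 2.7, 0.0] yaw 15.7
dp [-50.6, -2.7, 0.0] yaw 15.7
dp [-69.8, -8.1, 0.0] yaw 15.7
dp [-89.1, -13.5, 0.0] yaw 15.7
dp [-98.7, -16.2, 0.0] yaw 15.7
```

Request:
carry_out(
  targets=[
    {"dp": [-2,5,0],"yaw": 8},
    {"dp": [-4.3,10.3,0],"yaw": 15.7},
    {"dp": [-12,8.1,0],"yaw": 15.7},
    {"dp": [-22,5.4,0],"yaw": 15.7},
    {"dp": [-31.3,2.7,0],"yaw": 15.7},
    {"dp": [-41,0,0],"yaw": 15.7},
    {"dp": [-50.6,-2.7,0],"yaw": 15.7},
    {"dp": [-60,-5.4,0],"yaw": 15.7},
    {"dp": [-69.8,-8.1,0],"yaw": 15.7},
    {"dp": [-69.8,-8.1,0],"yaw": 15.7},
    {"dp": [-69.8,-8.1,0],"yaw": 15.7},
  ],
)

```text
clock: 9.0
eef_pos: [489.8, 213.4, 76.0]
tcp_rot: [-3.141, 0.001, 1.692]
contact_force: [0.5, -5.4, 1.7]
opening: 0.508
grasp_force: 31.4
```

```bash
python3 - <<'E'
from m import *
s=r.sense(); print(s['eef_pos'],s['tcp_rot'][2],s['contact_force'],s['opening'],s['grasp_force'],s['qpos'][5])
f=r.grab_frame('top')[:,:,::-1]; cv2.imwrite('pics/t1.png',f)
g=r.grab_frame('side')[:,:,::-1]
cv2.imwrite('pics/t1v.png',np.hstack([cv2.resize(f[200:300,190:340],None,fx=2.6,fy=2.6,interpolation=cv2.INTER_CUBIC),cv2.resize(g[170:270,215:365],None,fx=2.6,fy=2.6,interpolation=cv2.INTER_CUBIC)]))
E
```

```text
[489.79146626 213.39070521  76.00252491] 1.6921539178490503 [ 0.49002666 -5.44764345  1.73294495] 0.5079944312600045 31.420034766197205 0.2885401082976797
```

View pics/t1v.png

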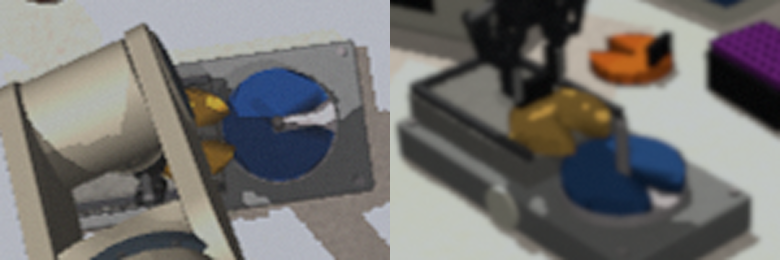

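Request:
carry_out(
  targets=[
    {"dp": [-10,0,0],"yaw": 0},
    {"dp": [-20,0,0],"yaw": 0},
    {"dp": [-30,0,0],"yaw": 0},
    {"dp": [-40,0,0],"yaw": 0},
    {"dp": [-48,0,0],"yaw": 0},
    {"dp": [-54,0,0],"yaw": 0},
    {"dp": [-58,0,0],"yaw": 0},
    {"dp": [-60,0,0],"yaw": 0},
    {"dp": [-60,0,0],"yaw": 0},
  ],
)

```text
clock: 10.22
eef_pos: [497.1, 154.4, 76.0]
tcp_rot: [3.142, 0.0, 1.692]
contact_force: [1.0, 1.4, 4.1]
opening: 0.5
grasp_force: 31.5
```

```bash
python3 - <<'E'
from m import *
s=r.sense(); print(s['eef_pos'],s['tcp_rot'],s['contact_force'],s['wrist_torque'],s['opening'],s['grasp_force'],s['qpos'][5])
E
```

```text
[497.09630434 154.43777     76.00673012] [3.14155664e+00 3.80818944e-04 1.69221234e+00] [1.03612276 1.35674253 4.1162954 ] [ 0.45424582 -0.03987026 -0.02454644] 0.5002868061297698 31.518791913986206 0.17756275204556374
```

Request:
carry_out(
  targets=[
    {"dp": [-5,0,0],"yaw": 0},
    {"dp": [-10,0,0],"yaw": 0},
    {"dp": [-15,0,0],"yaw": 0},
    {"dp": [-18,0,0],"yaw": 0},
    {"dp": [-21,0,0.5],"yaw": 0},
    {"dp": [-23,0,1],"yaw": 0},
    {"dp": [-25,0,1.3],"yaw": 0},
    {"dp": [-25,0,1.3],"yaw": 0},
  ],
)

```text
clock: 11.22
eef_pos: [500.0, 129.6, 74.6]
tcp_rot: [-3.141, 0.0, 1.692]
contact_force: [0.5, -0.8, -4.3]
opening: 0.505
grasp_force: 31.2
```

```bash
python3 - <<'E'
from m import *
s=r.sense(); print(s['eef_pos'],s['tcp_rot'],s['contact_force'],s['wrist_torque'],s['opening'],s['grasp_force'],s['qpos'][5])
g=r.grab_frame('side')[:,:,::-1]; f=r.grab_frame('top')[:,:,::-1]; cv2.imwrite('pics/t2.png',f)
cv2.imwrite('pics/t2v.png',np.hstack([cv2.resize(f[200:300,230:350],None,fx=3.2,fy=3.2,interpolation=cv2.INTER_CUBIC),cv2.resize(g[170:270,235:355],None,fx=3.2,fy=3.2,interpolation=cv2.INTER_CUBIC)]))
E
```

```text
[500.01274406 129.59396611  74.60366292] [-3.14140966e+00  4.10584027e-04  1.69219960e+00] [ 0.54757189 -0.83419006 -4.28999491] [-0.09075168 -0.04203479  0.00798015] 0.505487569958688 31.183435320854187 0.12993907891101522
```

View pics/t2v.png

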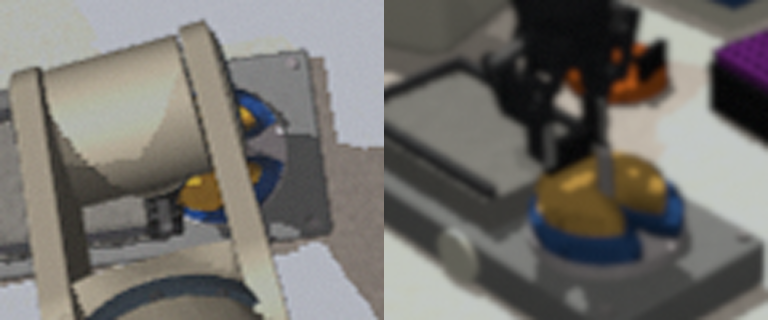

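Request:
carry_out(
  targets=[
    {"dp": [-1,0,0],"yaw": 0},
    {"dp": [-2,0,0],"yaw": 0},
    {"dp": [-3,0,0],"yaw": 0},
    {"dp": [-4,0,0],"yaw": 0},
    {"dp": [-4,0,0],"yaw": 0},
    {"dp": [-4,0,0],"yaw": 0},
  ],
)

```text
clock: 12.08
eef_pos: [500.6, 125.8, 74.7]
tcp_rot: [3.141, 0.0, 1.692]
contact_force: [0.1, 1.3, -3.8]
opening: 0.507
grasp_force: 31.3
```

Request:
carry_out(
  targets=[
    {"dp": [-0.5,0,0],"yaw": 0},
    {"dp": [-1,0,0],"yaw": 0},
    {"dp": [-1,0,0],"yaw": 0},
  ],
)

```text
clock: 12.45
eef_pos: [500.7, 124.9, 74.7]
tcp_rot: [3.142, 0.0, 1.692]
contact_force: [0.1, 2.1, -2.8]
opening: 0.499
grasp_force: 31.3
```

Request:
carry_out(
  targets=[
    {"dp": [-0.5,0,0],"yaw": 0},
    {"dp": [-1,0,0],"yaw": 0},
    {"dp": [-1,0,0],"yaw": 0},
  ],
)

```text
clock: 12.82
eef_pos: [500.8, 123.9, 74.7]
tcp_rot: [-3.142, 0.0, 1.692]
contact_force: [-0.8, 1.3, -2.8]
opening: 0.5
grasp_force: 31.3
```

Request:
carry_out(
  targets=[
    {"dp": [-0.5,0,0],"yaw": 0},
    {"dp": [-1,0,0],"yaw": 0},
    {"dp": [-1,0,0],"yaw": 0},
  ],
)

```text
clock: 13.2
eef_pos: [500.9, 122.9, 74.7]
tcp_rot: [-3.142, 0.0, 1.692]
contact_force: [-0.7, 1.4, -3.7]
opening: 0.505
grasp_force: 31.3
```

Request:
carry_out(
  targets=[
    {"dp": [-0.5,0,0],"yaw": 0},
    {"dp": [-1,0,0],"yaw": 0},
    {"dp": [-1,0,0],"yaw": 0},
  ],
)

```text
clock: 13.58
eef_pos: [501.0, 122.4, 74.7]
tcp_rot: [3.142, -0.001, 1.692]
contact_force: [-0.3, 4.3, -2.4]
opening: 0.507
grasp_force: 31.3
```

Request:
carry_out(
  targets=[
    {"dp": [-0.5,0,0],"yaw": 0},
    {"dp": [-1,0,0],"yaw": 0},
    {"dp": [-1,0,0],"yaw": 0},
  ],
)

```text
clock: 13.95
eef_pos: [501.0, 122.2, 74.8]
tcp_rot: [3.141, -0.002, 1.691]
contact_force: [-2.1, 11.3, -1.9]
opening: 0.502
grasp_force: 31.4
```

```bash
cat > orb.py <<'E'
from p import *
def tcp(S,R,phi,z): a=np.radians(phi); return (S[0]-R*np.cos(a),S[1]-R*np.sin(a),z,phi+180)
E
python3 - <<'E'
from orb import *
S=(505.2,88.3);R=35.7
cur=(501.42,120.07,74.7,96.95)
rows(cur,[tcp(S,R,p,74.7) for p in (-83,-83,-76,-68,-60,-52,-44,-36,-36)])
print(tcp(S,R,-36,74.7))
E
```

```text
dp [3.7, -0.1, 0.0] yaw -0.1
dp [3.7, -0.1, 0.0] yaw -0.1
dp [3.4, -4.5, 0.0] yaw -7.1
dp [2.5, -9.4, 0.0] yaw -15.1
dp [0.9, -14.1, 0.0] yaw -23.1
dp [-1.4, -18.5, 0.0] yaw -31.1
dp [-4.3, -22.6, 0.0] yaw -39.1
dp [-7.7, -26.2, 0.0] yaw -47.1
dp [-7.7, -26.2, 0.0] yaw -47.1
(np.float64(476.3180933008144), np.float64(109.2839335068413), 74.7, 144)
```

Request:
carry_out(
  targets=[
    {"dp": [3.7,-0.1,0],"yaw": 0},
    {"dp": [3.7,-0.1,0],"yaw": 0},
    {"dp": [3.4,-4.5,0],"yaw": -7.1},
    {"dp": [2.5,-9.4,0],"yaw": -15.1},
    {"dp": [0.9,-14.1,0],"yaw": -23.1},
    {"dp": [-1.4,-18.5,0],"yaw": -31.1},
    {"dp": [-4.3,-22.6,0],"yaw": -39.1},
    {"dp": [-7.7,-26.2,0],"yaw": -47.1},
    {"dp": [-7.7,-26.2,0],"yaw": -47.1},
    {"dp": [-7.7,-26.2,0],"yaw": -47.1},
  ],
)

```text
clock: 15.2
eef_pos: [476.0, 110.0, 74.7]
tcp_rot: [-3.141, -0.0, 2.511]
contact_force: [0.6, -1.5, -4.5]
opening: 0.504
grasp_force: 31.3
```

```bash
python3 - <<'E'
from orb import *
S=(505.2,88.3);R=35.7
rows(tcp(S,R,-36,74.7),[tcp(S,R,p,74.7) for p in (-28,-20,-12,-4,4,7)])
E
```

```text
dp [-0.3, -5.0, 0.0] yaw -8.0
dp [-1.4, -9.8, 0.0] yaw -16.0
dp [-3.1, -14.5, 0.0] yaw -24.0
dp [-5.4, -18.9, 0.0] yaw -32.0
dp [-8.4, -22.9, 0.0] yaw -40.0
dp [-9.6, -24.3, 0.0] yaw -43.0
```

Request:
carry_out(
  targets=[
    {"dp": [-0.3,-5,0],"yaw": -8},
    {"dp": [-1.4,-9.8,0],"yaw": -16},
    {"dp": [-3.1,-14.5,0],"yaw": -24},
    {"dp": [-5.4,-18.9,0],"yaw": -32},
    {"dp": [-8.4,-22.9,0],"yaw": -40},
    {"dp": [-9.6,-24.3,0],"yaw": -43},
    {"dp": [-9.6,-24.3,0],"yaw": -43},
    {"dp": [-9.6,-24.3,0],"yaw": -43},
  ],
)

```text
clock: 16.2
eef_pos: [469.8, 84.9, 74.7]
tcp_rot: [-3.142, 0.0, -3.021]
contact_force: [1.2, -1.4, -3.6]
opening: 0.503
grasp_force: 31.3
```

Request:
carry_out(
  targets=[
    {"dp": [-1,0,0],"yaw": 0},
    {"dp": [-1,0,0],"yaw": 0},
    {"dp": [-1,0,0],"yaw": 0},
  ],
)

```text
clock: 16.58
eef_pos: [470.2, 85.0, 74.6]
tcp_rot: [-3.142, -0.001, -3.019]
contact_force: [-2.1, -0.6, -3.3]
opening: 0.504
grasp_force: 31.5
```

Request:
carry_out(
  targets=[
    {"dp": [-1,0,0],"yaw": 0},
    {"dp": [-1,0,0],"yaw": 0},
    {"dp": [-1,0,0],"yaw": 0},
  ],
)

```text
clock: 16.95
eef_pos: [470.4, 85.0, 74.5]
tcp_rot: [3.142, -0.002, -3.019]
contact_force: [-4.6, -1.5, -1.1]
opening: 0.507
grasp_force: 31.7
```

```bash
python3 - <<'E'
from orb import *
S=(504.7,88.3);R=35.9
rows((471.75,84.19,74.7,187),[tcp(S,R,p,74.7) for p in (7,15,23,31,39,47,55)])
rows(tcp(S,R,55,74.7),[tcp(S,R,p,74.7) for p in (63,71,79,84)])
print(tcp(S,R,55,74),tcp(S,R,84,74))
E
```

```text
dp [2.7, 0.1, 0.0] yaw 0.0
dp [2.3, -4.9, 0.0] yaw -8.0
dp [1.3, -9.8, 0.0] yaw -16.0
dp [-0.4, -14.5, 0.0] yaw -24.0
dp [-2.8, -19.0, 0.0] yaw -32.0
dp [-5.7, -23.0, 0.0] yaw -40.0
dp [-9.2, -26.6, 0.0] yaw -48.0
dp [-0.3, -5.0, 0.0] yaw -8.0
dp [-1.4, -9.9, 0.0] yaw -16.0
dp [-3.1, -14.6, 0.0] yaw -24.0
dp [-4.5, -17.4, 0.0] yaw -29.0
(np.float64(484.10860593499746), np.float64(58.89244161002519), 74, 235) (np.float64(500.9474281686912), np.float64(52.59666395627899), 74, 264)
```

Request:
carry_out(
  targets=[
    {"dp": [2.7,0.1,0],"yaw": 0},
    {"dp": [2.3,-4.9,0],"yaw": -8},
    {"dp": [1.3,-9.8,0],"yaw": -16},
    {"dp": [-0.4,-14.5,0],"yaw": -24},
    {"dp": [-2.8,-19,0],"yaw": -32},
    {"dp": [-5.7,-23,0],"yaw": -40},
    {"dp": [-9.2,-26.6,0],"yaw": -48},
    {"dp": [-9.2,-26.6,0],"yaw": -48},
    {"dp": [-9.2,-26.6,0],"yaw": -48},
  ],
)

```text
clock: 18.08
eef_pos: [484.2, 59.9, 74.8]
tcp_rot: [-3.141, 0.0, -2.184]
contact_force: [1.3, -1.0, -4.0]
opening: 0.501
grasp_force: 31.4
```

```bash
python3 - <<'E'
from m import *
s=r.sense(); print(s['eef_pos'],s['tcp_rot'],s['contact_force'],s['qpos'])
E
```

```text
[484.20395787  59.88616652  74.75168721] [-3.14101772e+00  4.68071483e-04 -2.18400680e+00] [ 1.33975114 -0.99148869 -3.99186851] [ 1.20007614e-01  3.32860970e-01  2.03899336e+00 -5.31959772e-05
  7.68997869e-01 -2.40833622e+00]
```

Request:
carry_out(
  targets=[
    {"dp": [-0.3,-5,0],"yaw": -8},
    {"dp": [-1.4,-9.9,0],"yaw": -16},
    {"dp": [-3.1,-14.6,0],"yaw": -24},
    {"dp": [-4.5,-17.4,0],"yaw": -29},
    {"dp": [-4.5,-17.4,0],"yaw": -29},
    {"dp": [-4.5,-17.4,0],"yaw": -29},
  ],
)

```text
clock: 18.82
eef_pos: [500.8, 53.7, 74.7]
tcp_rot: [-3.141, 0.0, -1.677]
contact_force: [0.9, 0.2, -5.2]
opening: 0.507
grasp_force: 31.4
```

```bash
python3 - <<'E'
from m import *
s=r.sense(); print(s['eef_pos'],s['tcp_rot'],s['contact_force'],s['qpos'][5])
f=r.grab_frame('top')[:,:,::-1]; cv2.imwrite('pics/t3.png',f)
g=r.grab_frame('side')[:,:,::-1]; cv2.imwrite('pics/s3.png',g)
cv2.imwrite('pics/t3v.png',np.hstack([cv2.resize(f[200:300,230:350],None,fx=3.2,fy=3.2,interpolation=cv2.INTER_CUBIC),cv2.resize(g[170:270,235:355],None,fx=3.2,fy=3.2,interpolation=cv2.INTER_CUBIC)]))
E
```

```text
[500.79041888  53.66508511  74.71647916] [-3.14126773e+00  9.47022651e-05 -1.67747953e+00] [ 0.91088748  0.23143662 -5.1743666 ] -2.9311768868440002
```

View pics/t3v.png

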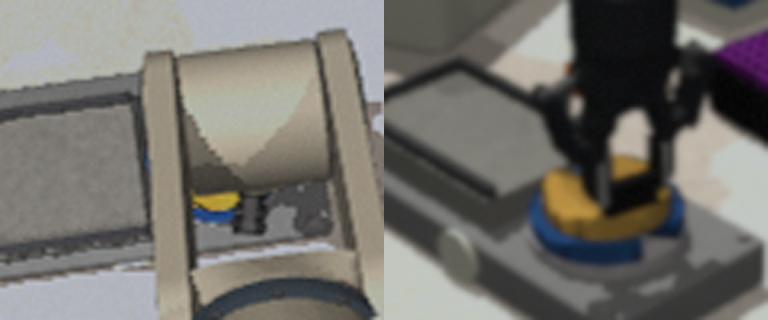

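Request:
carry_out(
  targets=[
    {"dp": [0,0,0.7],"yaw": 0},
    {"dp": [0,0,1.2],"yaw": 0},
    {"dp": [0,0,1.2],"yaw": 0},
  ],
)

```text
clock: 19.3
eef_pos: [500.9, 53.6, 74.5]
tcp_rot: [-3.141, 0.0, -1.676]
contact_force: [-2.1, -0.2, 9.4]
opening: 0.508
grasp_force: 32.8
```

Request:
carry_out(
  targets=[
    {"dp": [-0.5,0,0],"yaw": 0},
    {"dp": [-1,0,0],"yaw": 0},
    {"dp": [-1.5,0,0],"yaw": 0},
    {"dp": [-2,0,0],"yaw": 0},
    {"dp": [-2,0,0],"yaw": 0},
  ],
)

```text
clock: 19.92
eef_pos: [501.1, 54.2, 74.4]
tcp_rot: [-3.141, -0.002, -1.674]
contact_force: [-2.8, -9.6, 10.6]
opening: 0.504
grasp_force: 32.8
```

Request:
carry_out(
  targets=[
    {"dp": [0,0,-0.6],"yaw": 0},
    {"dp": [-0.4,0,-0.6],"yaw": 0},
    {"dp": [-0.8,0,-0.6],"yaw": 0},
    {"dp": [-0.8,0,-0.6],"yaw": 0},
  ],
)

```text
clock: 20.42
eef_pos: [501.1, 54.4, 74.5]
tcp_rot: [-3.141, -0.003, -1.674]
contact_force: [0.6, -12.8, 2.5]
opening: 0.5
grasp_force: 32.1
```

Request:
carry_out(
  targets=[
    {"dp": [-0.2,0,0],"yaw": 0},
    {"dp": [-0.4,0,0],"yaw": 0},
    {"dp": [-0.4,0,0],"yaw": 0},
    {"dp": [-0.4,0,0],"yaw": 0},
    {"dp": [-0.4,0,0],"yaw": 0},
  ],
)

```text
clock: 21.05
eef_pos: [501.1, 54.4, 74.5]
tcp_rot: [-3.141, -0.003, -1.674]
contact_force: [-0.5, -16.3, 4.3]
opening: 0.502
grasp_force: 32.2
```

Request:
carry_out(
  targets=[
    {"dp": [1,0,0],"yaw": 0},
    {"dp": [2.2,0,0],"yaw": 0},
    {"dp": [2.2,0,0],"yaw": 0},
  ],
)

```text
clock: 21.42
eef_pos: [501.1, 54.3, 74.5]
tcp_rot: [-3.141, -0.0, -1.675]
contact_force: [-0.9, -4.0, 4.6]
opening: 0.505
grasp_force: 32.3
```

Request:
carry_out(
  targets=[
    {"dp": [0,0,0],"yaw": 0},
    {"dp": [0,0,0],"yaw": 0},
    {"dp": [0,0,0],"yaw": 0},
    {"dp": [0,0,-15],"yaw": 0},
    {"dp": [0,0,-40],"yaw": 0},
    {"dp": [0,0,-90],"yaw": 0},
    {"dp": [0,0,-90],"yaw": 0},
  ],
  fingers=0.3,
)

```text
clock: 22.3
eef_pos: [503.7, 54.9, 168.5]
tcp_rot: [-3.134, 0.002, -1.675]
contact_force: [0.1, 0.2, 0.2]
opening: 0.652
grasp_force: 0.0
```

```bash
python3 - <<'E'
from p import *
cur=(501.05,53.6,164.1,264)
rows(cur,[(511,-347.5,164.1,88),(511,-347.5,130,88)])
E
```

```text
dp [397.9, -51.8, 0.0] yaw 176.0
dp [397.9, -51.8, 34.1] yaw 176.0
```

Request:
carry_out(
  targets=[
    {"dp": [20,0,-10],"yaw": 10},
    {"dp": [60,-8,-10],"yaw": 20},
    {"dp": [110,-14,-10],"yaw": 30},
    {"dp": [160,-20,-10],"yaw": 40},
    {"dp": [210,-27,-10],"yaw": 50},
    {"dp": [260,-34,-10],"yaw": 60},
    {"dp": [310,-40,-10],"yaw": 70},
    {"dp": [360,-47,-10],"yaw": 80},
    {"dp": [397.9,-51.8,-10],"yaw": 90},
    {"dp": [397.9,-51.8,-10],"yaw": 100},
    {"dp": [397.9,-51.8,-10],"yaw": 100},
  ],
  fingers=-1,
)

```text
clock: 23.68
eef_pos: [510.6, -346.7, 173.6]
tcp_rot: [3.141, -0.001, 2.864]
contact_force: [0.3, 0.1, 0.7]
opening: 0.001
grasp_force: 0.0
```

Request:
carry_out(
  targets=[
    {"dp": [0,0,0],"yaw": 10},
    {"dp": [0,0,0],"yaw": 20},
    {"dp": [0,0,0],"yaw": 30},
    {"dp": [0,0,0],"yaw": 40},
    {"dp": [0,0,0],"yaw": 50},
    {"dp": [0,0,0],"yaw": 60},
    {"dp": [0,0,0],"yaw": 70},
    {"dp": [0,0,0],"yaw": 76},
    {"dp": [0,0,0],"yaw": 76},
    {"dp": [0,0,0],"yaw": 76},
  ],
)

```text
clock: 24.92
eef_pos: [511.1, -346.2, 174.1]
tcp_rot: [-3.141, -0.0, 1.541]
contact_force: [-0.9, 0.7, -0.4]
opening: 0.005
grasp_force: 0.0
```

```bash
cat > chk.py <<'E'
from m import *
s=r.sense(); print(s['clock'],s['eef_pos'],s['tcp_rot'],s['opening'],s['qpos'][5])
t=r.grab_frame('top')[:,:,::-1]; cv2.imwrite('pics/t4.png',t)
t8=cv2.resize(t,None,fx=4,fy=4,interpolation=cv2.INTER_CUBIC); roi=np.array([190,205,345,295])
oz=lambda c:((c.reshape(-1,1,2).astype(float)+.5)/4-.5)
for nm,lo,hi,z,R in(('blue',(105,120,40),(125,255,255),66,58),('brass',(18,120,60),(32,255,255),82,48)):
    c=big(mask(t8,lo,hi,roi*4)); print(nm,cv2.contourArea(c)/16,circ('top',oz(c).astype(np.float32),z,R))
    h=cv2.convexHull(c,returnPoints=False); d=cv2.convexityDefects(c,h)[:,0]; d=d[d[:,3].argsort()[::-1][:2]]
    for k in d: print('  ',k[3]/256/4,[onz('top',oz(c[i])[0,0],z)[:2].round(1) for i in k[:3]])
E
python3 chk.py; python3 - <<'E'
from m import *
t=cv2.imread('pics/t4.png'); t8=cv2.resize(t,None,fx=4,fy=4,interpolation=cv2.INTER_CUBIC)
m=mask(t8,(0,0,0),(180,255,45),np.array([285,232,345,275])*4)
for c in cv2.findContours(m,0,2)[0]:
    if cv2.contourArea(c)>300: print('black',cv2.contourArea(c)/16,[onz('top',(p+.5)/4-.5,108)[:2].round(1) for p in cv2.boxPoints(cv2.minAreaRect(c))])
E
```

```text
24.925 [ 511.14481    -346.20517466  174.08704464] [-3.14148793e+00 -8.95714549e-05  1.54139067e+00] 0.004840474168796119 -0.568382771714207
blue 362.34375 (array([505.30155378,  89.52719928,  56.82816318]), np.float64(0.5227745399054473))
   38.63671875 [array([494.1,  34.5]), array([533. ,  39.7]), array([489.9, 138. ])]
   1.4541015625 [array([483.4,  38. ]), array([492.1,  34.5]), array([490.8,  39.2])]
brass 708.90625 (array([504.81200828,  89.62794689,  47.18233483]), np.float64(0.4499217355785022))
   23.083984375 [array([527.9, 129.1]), array([489.6, 133.7]), array([502.4,  70.8])]
   3.7109375 [array([476.3,  52.8]), array([525.8,  49.2]), array([499.5,  60.9])]
black 45.6875 [array([480.2,  60.4]), array([522.4,  56.2]), array([521.5,  46.9]), array([479.3,  51. ])]
```

Request:
carry_out(
  targets=[
    {"dp": [-3,0,40],"yaw": 0},
    {"dp": [-3,0,75],"yaw": 0},
    {"dp": [-3,0,82],"yaw": 0},
    {"dp": [-3,0,82],"yaw": 0},
  ],
)

```text
clock: 25.48
eef_pos: [511.2, -349.6, 92.4]
tcp_rot: [-3.141, -0.0, 1.538]
contact_force: [0.3, -0.2, 1.2]
opening: 0.003
grasp_force: 0.0
```

Request:
carry_out(
  targets=[
    {"dp": [0,0,1],"yaw": 0},
    {"dp": [0,0,2],"yaw": 0},
    {"dp": [0,0,3],"yaw": 0},
    {"dp": [0,0,3],"yaw": 0},
  ],
)

```text
clock: 25.98
eef_pos: [511.1, -349.6, 89.3]
tcp_rot: [3.141, 0.0, 1.537]
contact_force: [0.1, -0.7, 0.6]
opening: 0.001
grasp_force: 0.0
```

Request:
carry_out(
  targets=[
    {"dp": [0,0,1],"yaw": 0},
    {"dp": [0,0,2],"yaw": 0},
    {"dp": [0,0,2],"yaw": 0},
  ],
)

```text
clock: 26.35
eef_pos: [511.0, -349.5, 86.9]
tcp_rot: [-3.141, -0.0, 1.537]
contact_force: [0.3, 0.0, 0.1]
opening: -0.001
grasp_force: 0.0
```

Request:
carry_out(
  targets=[
    {"dp": [0,0,1],"yaw": 0},
    {"dp": [0,0,2],"yaw": 0},
    {"dp": [0,0,2],"yaw": 0},
  ],
)

```text
clock: 26.72
eef_pos: [511.0, -349.5, 85.0]
tcp_rot: [-3.141, -0.0, 1.537]
contact_force: [0.4, 0.4, -0.7]
opening: 0.003
grasp_force: 0.0
```

Request:
carry_out(
  targets=[
    {"dp": [0,0,1],"yaw": 0},
    {"dp": [0,0,2],"yaw": 0},
    {"dp": [0,0,2],"yaw": 0},
  ],
)

```text
clock: 27.1
eef_pos: [511.0, -349.6, 83.0]
tcp_rot: [-3.141, -0.0, 1.537]
contact_force: [-1.1, 0.2, -0.3]
opening: -0.002
grasp_force: 0.0
```

Request:
carry_out(
  targets=[
    {"dp": [0,0,1],"yaw": 0},
    {"dp": [0,0,2],"yaw": 0},
    {"dp": [0,0,2],"yaw": 0},
  ],
)

```text
clock: 27.48
eef_pos: [511.0, -349.6, 81.0]
tcp_rot: [-3.141, -0.0, 1.537]
contact_force: [-0.0, 0.8, -0.6]
opening: 0.0
grasp_force: 0.0
```

Request:
carry_out(
  targets=[
    {"dp": [0,0,1],"yaw": 0},
    {"dp": [0,0,2],"yaw": 0},
    {"dp": [0,0,2],"yaw": 0},
  ],
)

```text
clock: 27.85
eef_pos: [511.0, -349.6, 79.0]
tcp_rot: [-3.141, -0.0, 1.537]
contact_force: [-0.1, 0.1, -0.4]
opening: -0.005
grasp_force: 0.0
```

Request:
carry_out(
  targets=[
    {"dp": [5,0,0],"yaw": 0},
    {"dp": [10,0,0],"yaw": 0},
    {"dp": [15,0,0],"yaw": 0},
    {"dp": [20,0,0],"yaw": 0},
    {"dp": [20,0,0],"yaw": 0},
  ],
)

```text
clock: 28.48
eef_pos: [511.8, -329.0, 79.1]
tcp_rot: [-3.141, -0.0, 1.537]
contact_force: [-0.3, -0.8, -0.4]
opening: 0.001
grasp_force: 0.0
```

```bash
cat > red.py <<'E'
from m import *
r.sense()
for n in('top','side'):
    new=r.grab_frame(n)[:,:,::-1]; old=cv2.imread(f'pics/{n}0.png')
    roi=(400,215,480,270) if n=='top' else (360,270,480,370)
    for im in(old,new):
        m=mask(np.ascontiguousarray(im),(0,120,60),(8,255,255),roi); 
        ys,xs=np.nonzero(m); print(n,len(xs),xs.mean() if len(xs) else 0,ys.mean() if len(xs) else 0, (xs.min(),xs.max(),ys.min(),ys.max()) if len(xs) else 0)
E
python3 red.py; python3 -c "
from h import *
print(px('side',[[511.7,-327.4,78],[511.7,-317.4,78]]),px('top',[[511.7,-327.4,78],[511.7,-317.4,78]]))"
```

```text
top 582 453.7405498281787 241.95017182130584 (np.int64(411), np.int64(466), np.int64(225), np.int64(254))
top 506 445.2707509881423 241.600790513834 (np.int64(411), np.int64(457), np.int64(225), np.int64(254))
side 930 435.76021505376343 321.594623655914 (np.int64(411), np.int64(460), np.int64(305), np.int64(338))
side 767 428.59713168187744 318.40547588005217 (np.int64(405), np.int64(454), np.int64(302), np.int64(333))
[[434.7975369  319.27718953]
 [430.91001743 316.4950904 ]] [[453.8440897  241.74898552]
 [450.07146094 241.81698951]]
```

Request:
carry_out(
  targets=[
    {"dp": [8,0,0],"yaw": 0},
    {"dp": [16,0,0],"yaw": 0},
    {"dp": [24,0,0],"yaw": 0},
    {"dp": [32,0,0],"yaw": 0},
    {"dp": [40,0,0],"yaw": 0},
    {"dp": [46,0,0],"yaw": 0},
    {"dp": [50,0,0],"yaw": 0},
    {"dp": [50,0,0],"yaw": 0},
  ],
)

```text
clock: 29.58
eef_pos: [513.1, -279.0, 79.0]
tcp_rot: [-3.141, -0.001, 1.537]
contact_force: [-0.7, 0.5, 0.5]
opening: -0.002
grasp_force: 0.0
```

Request:
carry_out(
  targets=[
    {"dp": [2,0,0],"yaw": 0},
    {"dp": [4,0,0],"yaw": 0},
    {"dp": [4,0,0],"yaw": 0},
  ],
)

```text
clock: 29.95
eef_pos: [513.3, -275.5, 79.0]
tcp_rot: [-3.141, -0.0, 1.537]
contact_force: [-1.2, -2.2, -0.4]
opening: -0.004
grasp_force: 0.8
```

Request:
carry_out(
  targets=[
    {"dp": [1,0,0],"yaw": 0},
    {"dp": [2,0,0],"yaw": 0},
    {"dp": [2,0,0],"yaw": 0},
  ],
)

```text
clock: 30.32
eef_pos: [513.4, -273.5, 79.0]
tcp_rot: [-3.141, -0.0, 1.537]
contact_force: [-1.8, -1.5, 0.8]
opening: 0.001
grasp_force: 1.0
```

Request:
carry_out(
  targets=[
    {"dp": [1,0,0],"yaw": 0},
    {"dp": [2,0,0],"yaw": 0},
    {"dp": [3,0,0],"yaw": 0},
    {"dp": [3,0,0],"yaw": 0},
  ],
)

```text
clock: 30.82
eef_pos: [513.7, -270.5, 79.1]
tcp_rot: [-3.142, -0.0, 1.537]
contact_force: [-1.4, -1.4, -0.8]
opening: -0.003
grasp_force: 0.8
```

Request:
carry_out(
  targets=[
    {"dp": [1,0,0],"yaw": 0},
    {"dp": [2,0,0],"yaw": 0},
    {"dp": [2,0,0],"yaw": 0},
  ],
)

```text
clock: 31.2
eef_pos: [513.8, -270.0, 79.2]
tcp_rot: [3.141, 0.002, 1.537]
contact_force: [-3.9, -9.0, -1.9]
opening: -0.004
grasp_force: 4.9
```

Request:
carry_out(
  targets=[
    {"dp": [-4,0,0],"yaw": 0},
    {"dp": [-8,0,0],"yaw": 0},
    {"dp": [-8,0,-30],"yaw": 0},
    {"dp": [-8,0,-60],"yaw": 0},
    {"dp": [-8,0,-60],"yaw": 0},
  ],
)

```text
clock: 31.82
eef_pos: [515.2, -277.3, 141.4]
tcp_rot: [3.137, 0.002, 1.537]
contact_force: [-1.0, 0.4, 0.4]
opening: 0.001
grasp_force: 0.0
```

```bash
python3 red.py; python3 - <<'E'
from m import *
s=r.sense(); print(s['eef_pos'],s['tcp_rot'][2])
for n,roi in(('top',(420,220,482,270)),('side',(370,270,490,370))):
    m=mask(np.ascontiguousarray(r.grab_frame(n)[:,:,::-1]),(40,70,30),(90,255,255),roi); ys,xs=np.nonzero(m)
    if len(xs)>5: c=big(m); x,y,w,h=cv2.boundingRect(c); print(n,len(xs),x,y,w,h,onz(n,(x+(w-1)/2,y+(h-1)/2),68))
E
```

```text
top 582 453.7405498281787 241.95017182130584 (np.int64(411), np.int64(466), np.int64(225), np.int64(254))
top 630 425.9793650793651 241.01269841269843 (np.int64(411), np.int64(438), np.int64(224), np.int64(254))
side 930 435.76021505376343 321.594623655914 (np.int64(411), np.int64(460), np.int64(305), np.int64(338))
side 822 409.147201946472 300.75304136253044 (np.int64(385), np.int64(432), np.int64(286), np.int64(316))
[ 513.50673614 -276.44501777  138.88616137] 1.5367211264486276
side 289 425 316 20 19 [ 508.5745227 -330.8604236   68.       ]
```

Request:
carry_out(
  targets=[
    {"dp": [-25,-0.4,0],"yaw": 0},
    {"dp": [-51.6,-0.8,0],"yaw": 0},
    {"dp": [-51.6,-0.8,30],"yaw": 0},
    {"dp": [-51.6,-0.8,55],"yaw": 0},
    {"dp": [-51.6,-0.8,65],"yaw": 0},
    {"dp": [-51.6,-0.8,65],"yaw": 0},
    {"dp": [-51.6,-0.8,65],"yaw": 0},
  ],
)

```text
clock: 32.9
eef_pos: [511.5, -328.4, 74.8]
tcp_rot: [3.141, 0.001, 1.537]
contact_force: [0.4, -0.4, 1.2]
opening: -0.003
grasp_force: 0.0
```

Request:
carry_out(
  targets=[
    {"dp": [0,0,2],"yaw": 0},
    {"dp": [0,0,4],"yaw": 0},
    {"dp": [0,0,4],"yaw": 0},
  ],
)

```text
clock: 33.28
eef_pos: [510.9, -328.1, 70.1]
tcp_rot: [3.142, 0.0, 1.537]
contact_force: [-0.4, -0.5, -0.1]
opening: -0.001
grasp_force: 0.0
```

Request:
carry_out(
  targets=[
    {"dp": [0,0,2],"yaw": 0},
    {"dp": [0,0,3],"yaw": 0},
    {"dp": [0,0,3],"yaw": 0},
  ],
)

```text
clock: 33.65
eef_pos: [510.9, -328.1, 66.9]
tcp_rot: [-3.141, -0.0, 1.537]
contact_force: [0.5, -0.2, -0.0]
opening: -0.004
grasp_force: 0.0
```

Request:
carry_out(
  targets=[
    {"dp": [0,0,2],"yaw": 0},
    {"dp": [0,0,3],"yaw": 0},
    {"dp": [0,0,3],"yaw": 0},
  ],
)

```text
clock: 34.02
eef_pos: [510.9, -328.1, 64.0]
tcp_rot: [-3.141, -0.0, 1.537]
contact_force: [0.3, -0.6, 0.1]
opening: 0.002
grasp_force: 0.0
```

Request:
carry_out(
  targets=[
    {"dp": [0,0,2],"yaw": 0},
    {"dp": [0,0,3],"yaw": 0},
    {"dp": [0,0,3],"yaw": 0},
  ],
)

```text
clock: 34.4
eef_pos: [510.9, -328.2, 61.0]
tcp_rot: [-3.141, -0.0, 1.537]
contact_force: [-0.0, -0.4, -0.1]
opening: 0.002
grasp_force: 0.0
```

Request:
carry_out(
  targets=[
    {"dp": [0,0,2],"yaw": 0},
    {"dp": [0,0,3],"yaw": 0},
    {"dp": [0,0,3],"yaw": 0},
  ],
)

```text
clock: 34.78
eef_pos: [510.9, -328.1, 58.0]
tcp_rot: [-3.141, -0.0, 1.537]
contact_force: [0.6, -0.6, 1.2]
opening: 0.003
grasp_force: 0.0
```

Request:
carry_out(
  targets=[
    {"dp": [0,0,2],"yaw": 0},
    {"dp": [0,0,3],"yaw": 0},
    {"dp": [0,0,3],"yaw": 0},
  ],
)

```text
clock: 35.15
eef_pos: [511.1, -328.3, 55.2]
tcp_rot: [3.141, 0.0, 1.537]
contact_force: [-0.2, 0.1, 3.1]
opening: -0.001
grasp_force: 1.1
```

Request:
carry_out(
  targets=[
    {"dp": [0,0,2],"yaw": 0},
    {"dp": [0,0,4],"yaw": 0},
    {"dp": [0,0,5.5],"yaw": 0},
    {"dp": [0,0,5.5],"yaw": 0},
    {"dp": [0,0,5.5],"yaw": 0},
  ],
)

```text
clock: 35.78
eef_pos: [511.1, -328.3, 49.7]
tcp_rot: [3.141, 0.0, 1.537]
contact_force: [-0.7, -1.0, 5.1]
opening: 0.004
grasp_force: 2.5
```

Request:
carry_out(
  targets=[
    {"dp": [0,0,0.7],"yaw": 0},
    {"dp": [0,0,1.5],"yaw": 0},
    {"dp": [0,0,1.5],"yaw": 0},
    {"dp": [0,0,1.5],"yaw": 0},
  ],
)

```text
clock: 36.28
eef_pos: [511.1, -328.3, 48.3]
tcp_rot: [3.141, 0.0, 1.537]
contact_force: [-0.6, 0.3, 4.3]
opening: -0.001
grasp_force: 2.9
```

Not bottomed yet; press on until the force rises.

Request:
carry_out(
  targets=[
    {"dp": [0,0,0.7],"yaw": 0},
    {"dp": [0,0,1.5],"yaw": 0},
    {"dp": [0,0,1.5],"yaw": 0},
    {"dp": [0,0,1.5],"yaw": 0},
  ],
)

```text
clock: 36.78
eef_pos: [511.2, -328.3, 48.1]
tcp_rot: [3.141, 0.0, 1.537]
contact_force: [-3.9, 2.9, 18.4]
opening: -0.001
grasp_force: 9.3
```

Request:
carry_out(
  targets=[
    {"dp": [0,0,0.5],"yaw": 0},
    {"dp": [0,0,1],"yaw": 0},
    {"dp": [0,0,1],"yaw": 0},
    {"dp": [0,0,1],"yaw": 0},
  ],
)

```text
clock: 37.28
eef_pos: [511.3, -328.4, 48.0]
tcp_rot: [3.141, 0.0, 1.537]
contact_force: [-7.3, 4.1, 26.3]
opening: -0.001
grasp_force: 13.7
```

Bottomed out. Release and clear away.

Request:
carry_out(
  targets=[
    {"dp": [0,0,-4],"yaw": 0},
    {"dp": [0,0,-15],"yaw": 0},
    {"dp": [0,0,-40],"yaw": 0},
    {"dp": [0,0,-80],"yaw": 0},
    {"dp": [-40,0,-110],"yaw": 0},
    {"dp": [-80,0,-120],"yaw": 0},
    {"dp": [-80,0,-120],"yaw": 0},
    {"dp": [-80,0,-120],"yaw": 0},
  ],
)

```text
clock: 38.28
eef_pos: [507.5, -407.3, 164.8]
tcp_rot: [-3.14, -0.001, 1.536]
contact_force: [-0.5, -1.7, -0.2]
opening: -0.001
grasp_force: 0.0
```

```bash
python3 chk.py; python3 red.py; python3 -c "
from rig import r
s=r.sense();print(s['contact_force'])"
```

```text
38.275 [ 507.54996468 -407.3000026   164.81321565] [-3.14018778e+00 -1.45512134e-03  1.53618884e+00] -0.0014516476242601183 -0.6442972370128802
blue 358.875 (array([505.28912079,  89.50876019,  56.86035481]), np.float64(0.5211702470766211))
   38.5927734375 [array([494.1,  34.5]), array([534.4,  40.4]), array([489.9, 138. ])]
   0.5888671875 [array([483.4,  38. ]), array([492.7,  34.5]), array([488.1,  37.9])]
brass 711.15625 (array([504.7972888 ,  89.48089654,  47.25638455]), np.float64(0.40073686276241555))
   21.2041015625 [array([528.6, 129.1]), array([489.6, 133.7]), array([506.4,  75.3])]
   3.697265625 [array([476.3,  52.8]), array([525.1,  49.2]), array([486.3,  61.8])]
top 582 453.7405498281787 241.95017182130584 (np.int64(411), np.int64(466), np.int64(225), np.int64(254))
top 615 425.9707317073171 240.96747967479675 (np.int64(411), np.int64(438), np.int64(225), np.int64(254))
side 930 435.76021505376343 321.594623655914 (np.int64(411), np.int64(460), np.int64(305), np.int64(338))
side 819 409.1208791208791 300.75946275946274 (np.int64(385), np.int64(432), np.int64(286), np.int64(316))
[ 0.32216904 -0.37269124  0.48735807]
```

```bash
python3 -c "
from rig import r
print(r.sign_off())"
```

```text
the job is handed in; nothing more can be done
None
```

The job is handed in after about 38 s of robot time, with no verdict returned: by camera the brass weight is within about 1 mm of the blue one with slots about 166° apart (seated at about 16 N), the catch is open to its stop, and the button was pressed to the bottom and released. I viewed 11 pictures, one over the limit of 10.

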